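Shut off the bench air and pull the spent dryer cassette by its two side catches

TASK

The drying cassette with the orange window is used up. First turn the blue lever of the dryer's three-way valve to off, square across the pipe so that it points at the red mark, and leave it so; then pinch that cassette's two black side catches together and lift it out upright until its underside is about 5 cm above the dryer's housing. Finish while holding it still up there by its pinched catches: do not put it down or let go, and leave the blue cassette seated and the other things on the bench where they are.

Things in the scene. Friction and masses are not known exactly. Their poses are not given: they have to be found in the camera images.
- dryer: Grey twin-bay compressed-air dryer, fixed on a 150 x 400 mm base plate. Origin on the bench; x to the back, y along the row of parts, z up; yaw within 0.3 rad. Housing x -35 to 35 mm, y -110 to 40 mm, rim 110 mm above the bench. Valve at y +145 mm; 16 mm copper pipe from it to the housing, axis 75 mm up; by-pass pipe (up to 82 mm high) behind; regulator (93 mm high) at y -150 mm.
- bay_right (a point): Centre of the right bay's mouth, level with the housing's rim: x 0, y -75 mm from the dryer's origin, 110 mm above the bench. The bay's floor is 60 mm below. Either cassette may be in either bay.
- bay_left (a point): The same for the left bay: x 0, y +5 mm from the dryer's origin.
- valve_stem (a point): Point on the vertical turning axis of the valve lever, at the lever's mid height (115 mm above the bench). A white disc of 36 mm radius, top 96 mm above the bench, lies below it and carries the red off mark.
- valve_grip (a point): Middle of the blue grip of the valve lever, 62 mm from the stem axis. The grip is a horizontal bar 52 mm long (36 to 88 mm from the axis), 14 mm wide, 14 mm tall, centred 115 mm above the bench, free on both sides.
- valve (a joint): Angle of the valve lever, rad, growing clockwise seen from above: 0 = along the pipe, pointing at the housing (dryer's -y; air on), 1.571 = square across, pointing at the red mark (dryer's -x; off), 3.142 = pointing away (by-pass). Starts between 0.15 and 0.5. Stops at 0 and 3.142 only, none at off. About 0.2 N m of friction; stays where it is left.
- spent_cassette: White cassette with orange window, to be lifted out; 0.26 to 0.4 kg. Origin: centre of its underside, 50 mm above the bench when seated; axes then as the dryer's. 110 mm tall, 60 mm of it in the bay. Foot 49 (x) x 44 (y) x 36 mm tall, 1 mm of play in the bay all round; core 27 x 44 mm; top cap 38 x 44 mm, 103 to 110 mm above the origin.
- spent_window (a point): Centre of the orange round window (23 mm diameter) on top of the cassette, 112 mm above its underside.
- spent_front_catch (a joint): How far the front (-x) catch of the orange cassette is pushed in, m: 0 released, 0.006 home. Sprung: about 3 N to start, 7 N at home.
- spent_back_catch (a joint): The same for the back (+x) catch.
- spent_front_catch_pad (a point): Middle of the outer face of the orange cassette's front (dryer's -x side) black finger pad, 85 mm above its underside. Pads are 28 mm wide (y) and 34 mm tall, 118 to 152 mm above the bench when seated; 62 mm over both pads when released, 50 mm pinched home. Hooks below them sit under the housing's rim; both catches must be in by over 4 mm for it to lift.
- spent_back_catch_pad (a point): The same for the back (+x side) pad.
- fresh_cassette: The same cassette with a blue window, seated in the other bay (80 mm beside); stays there. Origin and axes as for the orange one.
- solvent_bottle: Amber bottle, 56 mm diameter, 115 mm high, stands behind the dryer. Origin: centre of the underside.
- sieve: Steel bowl sieve, 120 mm diameter, 42 mm high, with a thin handle 130 mm long, behind the dryer. Origin: centre of the underside.
- steel_parallel: Steel block 50 x 100 x 25 mm in front of the dryer. Origin: centre of the underside.
- loupe: Black eye loupe, 38 mm diameter, 40 mm high, in front of the dryer. Origin: centre of the underside.
- screwdriver: Small screwdriver, 130 mm long, lying in front of the valve. Origin at a point along it.
- parts_tray: Green tray 110 x 80 x 18 mm with small wheels, to the right of the dryer. Origin: centre of the underside.
There are look-alikes about, which are no part of the job. Leave any pink look-alike of the spent_cassette alone.

How it is judged:
On the way, in this order (a step that is already met when the one before it is completed fails the run):
1. the valve lever stands at off (within 0.15 rad of square across) with the orange cassette still seated (value of joint valve between 1.421 and 1.721 rad and z of spent_cassette in the frame of dryer below 0.06 m), for 0.3 s.
2. the fingers hold both catches of the orange cassette pinched in (each by more than 4 mm) while it is still seated (value of joint each of spent_front_catch, spent_back_catch above 0.004 m and contact force between the fingers and spent_cassette above 2 N and z of spent_cassette in the frame of dryer below 0.06 m), for 0.1 s.
At the end, for the whole second after the job is handed in: Lever within 0.15 rad of off; orange cassette held still by the fingers, both catches in by over 4 mm, upright within 0.3 rad, underside over 140 mm above the bench (30 mm above the rim), not touching the dryer; blue cassette within 10 mm of its start (value of joint valve between 1.421 and 1.721 rad and height (world z) of spent_cassette above 0.14 m and angle between spent_cassette's own z axis and vertical below 0.3 rad and linear speed of spent_cassette below 0.03 m/s and value of joint each of spent_front_catch, spent_back_catch above 0.004 m and contact force between the fingers and spent_cassette above 2 N and contact force between spent_cassette and dryer below 0.1 N and distance of fresh_cassette from where it was at the start of the episode below 0.01 m); the arm keeps its last pose, push and grip.
It fails at once if the orange cassette is raised by more than 10 mm while the valve is more than 0.2 rad away from off (z of spent_cassette in the frame of dryer above 0.06 m and (value of joint valve below 1.371 rad or value of joint valve above 1.771 rad)).
It fails at once if the blue cassette is shifted by more than 10 mm (distance of fresh_cassette from where it was at the start of the episode above 0.01 m).
It fails at once if another thing on the bench is shifted by more than 30 mm (distance of any of solvent_bottle, sieve, steel_parallel, loupe, screwdriver, parts_tray from where it was at the start of the episode above 0.03 m).
It also fails if it takes over 51 s, if anything falls off the work surface, if the arm or the gripper's body presses on something with over 40 N, if the wrist force passes 120 N, or if a joint passes its speed limit or range.

ROBOT

A 6-joint arm with a two-finger parallel gripper is mounted at the origin on the work surface. World frame = base frame: x ahead of the robot, y to its left, z up, the work surface at z = 0. Lengths are in m, angles in rad, forces in N, time in s.
With the tool pointing down it reaches from about 0.35 to 0.975 m from the base axis. Payload 4.9 kg.
Tool frame: the origin (TCP) lies on the centre line of the jaws, within the pads' length; the fingertips stand 17 mm ahead of it and the grasp point (between the pads) lies 2 mm behind it; z points along the fingers, y is the line along which they close (so a half turn about z gives the same grasp; the last joint's range is limited). The gripper opens to 85 mm and grips with 20 to 120 N. Pads are 22 mm wide; open, the fingers measure 114 mm over their backs; the gripper's body (76 mm by 85 mm) begins 54 mm behind the grasp point. The pads swing forward as they close: fully open they stand 13 mm farther back than shut.
Start: joints at [1.156, 0.053, 1.613, -0, 1.476, -0.119], TCP at [0.182, 0.598, 0.248] pointing down, gripper open.
Joint ranges: [-3.01, 3.01], [-1.01, 2.22], [0.06, 2.58], [-1.02, 4.17], [0.09, 2.62], [-3.14, 3.14]. Speed limits (rad/s): [2.57, 2.57, 3.14, 3.14, 3.14, 3.14].

INTERFACE

Orientations are given as a 3x3 rotation matrix whose columns are the frame's x, y, z axes.
In Python, from workcell import r, optics gives the robot as it stands.
- The arm moves only by the tool servo_tool, never from a script. Its argument "moves" is a list of rows, each a list of 7 numbers: the shift along the tool's x, y, z in m, then the turn, a rotation vector about the tool's x, y, z in degrees, then the opening, from 0 (shut) to 1 (fully open). A call has 1 to 5 rows; each row is the pose to reach, as a shift and turn from the pose commanded when the call began, along the tool's axes at that moment; what a row does not reach only later rows make up. A row lasts 1/8 s, in which the tool goes at most 62.5 mm and 10.7 degrees, less where a joint would pass 70% of its speed; a pose out of reach is approached as far as the arm can. A call with a gripper value outside its range is refused whole. The fingers move at their own pace and stop on an object; "grip_force" is the grip in N (left out, the last holds). Time passes only in rows, so rows that repeat a pose let the fingers close. It gives the time, the measured TCP pose, the force, the opening and the grip force at its end, in the units of the state.
- r.state(): the state, without advancing time (a new reading comes with each control period).
- optics.grab_frame(name): name is "scene" or "side" or "wrist"; returns a dict with "color" (480x640x3 uint8, red, green, blue), "intrinsics" (3x3 intrinsics, pixels), "dist_coeffs" ([k1, k2, p1, p2, k3] as OpenCV has them; the pictures are not rectified), "position" and "attitude" of the camera in the world. Camera axes: x right, y up, looking along -z (the intrinsics and any distortion apply to the point x, -y, -z); pixel columns grow to the right and rows downward; lengths in m; the calibration is good to about 2 mm. A picture is of the moment at which its call begins. There is no depth.
- r.close_job(): hands the job in; it is judged then, once.
The state is a dict: "time_s": time; "qpos": joint angles; "qd": joint speeds; "joint_efforts": joint torques, N m; "ee_pos": TCP position; "orientation": TCP orientation; "ft_force": force on the tool from outside, world axes, zero at the start; "wrist_torque": the same for the moment, N m; "gripper_width": finger opening in m; "grip_force": force on a finger pad.
Only numpy, scipy, OpenCV 4.12 (cv2) and the standard library are available. Lean on these libraries where they do the work, as an engineer would, in place of code of your own. Each camera call takes 0.05 s, during which the arm holds its last target. There are 200 camera calls.

## Working session

There is one attempt and no reset: what is moved stays moved. The work goes in short steps, Python scripts to look and compute and a tool call to move; the robot and the scene stay as the last step left them, time stands still between calls to the robot, and variables do not carry over. Pictures are saved under pics/ and viewed, at most 10 in all, crops included, and the job is handed in when it is done.

Besides the shell and the picture viewer there is one more tool, called after "Emit:" as name([rows], argument=value, ...), one row to a line, values as JSON. servo_tool: Moves the arm, as the interface text tells. Its arguments: {"type":"object","properties":{"moves":{"type":"array","items":{"type":"array","items":{"type":"number"}}},"grip_force":{"type":"number"}},"required":["moves"]}

```bash
mkdir -p pics
cat > h.py <<'E'
import numpy as np, cv2, pickle
from workcell import r, optics
def grab(n,tag):
    f=optics.grab_frame(n); pickle.dump(f,open(f'pics/{tag}.pkl','wb'))
    cv2.imwrite(f'pics/{tag}.png',f['color'][:,:,::-1]); return f
def load(tag): return pickle.load(open(f'pics/{tag}.pkl','rb'))
def ray(f,uv):
    p=cv2.undistortPoints(np.array([[uv]],float),np.array(f['intrinsics']),np.array(f['dist_coeffs']))[0,0]
    d=np.array(f['attitude'])@np.array([p[0],-p[1],-1]); return np.array(f['position']),d/np.linalg.norm(d)
def atz(f,uv,z):
    o,d=ray(f,uv); return o+d*(z-o[2])/d[2]
def proj(f,P):
    c=(np.array(P,float).reshape(-1,3)-np.array(f['position']))@np.array(f['attitude'])
    return cv2.projectPoints(c*[1,-1,-1],np.zeros(3),np.zeros(3),np.array(f['intrinsics']),np.array(f['dist_coeffs']))[0][:,0]
E
python3 - <<'E'
from h import *
for n in ("scene","side"):
    f=grab(n,n+"0"); print(n,np.round(f['position'],3))
s=r.state(); print(s['time_s'],s['ee_pos'],np.round(s['orientation'],3).tolist(),s['gripper_width'])
E
```

```text
scene [ 1.046 -0.303  0.883]
side [0.221 0.324 0.612]
0.1 [0.18197056 0.59737331 0.24717041] [[-0.957, 0.292, -0.001], [0.292, 0.957, -0.002], [0.0, -0.002, -1.0]] 0.08535335513875805
```

View pics/scene0.png

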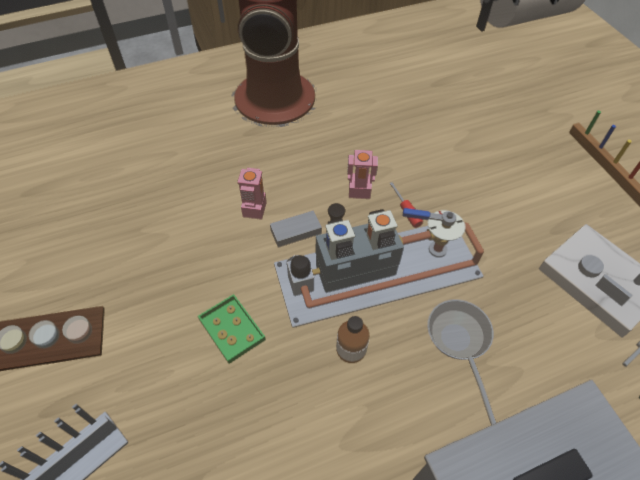

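View pics/side0.png

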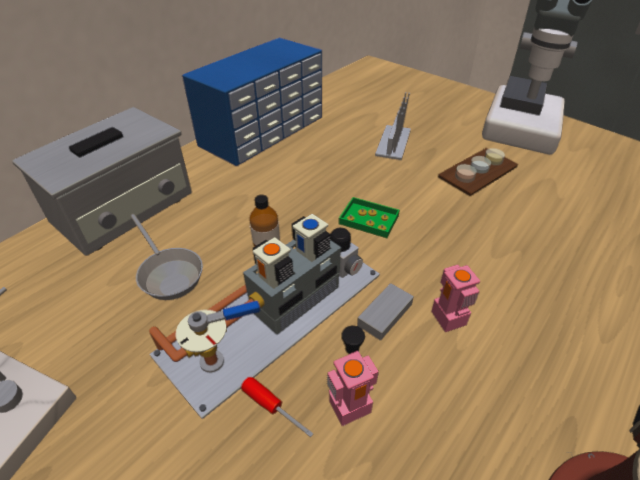

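The orange windows are at scene (383,221), on the white cassette seated in the left bay, and at (364,157) and (250,176), both on pink look-alikes. I choose (383,221), which is side (271,249). The blue window is at (341,230) and the lever grip at about (417,213), side (240,310).

Run:
```python
from h import *
A,B=load("scene0"),load("side0")
def blob(f,lo,hi,near,R=25):
    hsv=cv2.cvtColor(f['color'],cv2.COLOR_RGB2HSV); m=cv2.inRange(hsv,lo,hi)
    k=np.zeros_like(m); cv2.circle(k,near,R,255,-1); m&=k
    n,l,s,c=cv2.connectedComponentsWithStats(m); i=1+np.argmax(s[1:,4]); return c[i],s[i,4]
O=((3,150,150),(16,255,255)); Bl=((105,150,80),(125,255,255))
for nm,z,c,pa,pb in (("orange",.162,O,(383,221),(271,249)),("blue",.162,Bl,(341,230),(311,224)),("grip",.118,Bl,(417,213),(240,310))):
    for f,p in ((A,pa),(B,pb)):
        b,a=blob(f,*c,p,22 if nm=="grip" else 12); print(nm,np.round(b,1),a,np.round(atz(f,b,z),4))
for f,p,q in ((A,(449,218),(446,226)),(B,(198,320),(201,331))): print("stem,disc",atz(f,p,.122).round(4),atz(f,q,.096).round(4))
a=A['color'][185:285,300:480]; b=B['color'][210:370,140:350]
cv2.imwrite('pics/c.png',np.vstack([cv2.resize(a,(540,300),interpolation=2)[:,:,::-1],cv2.resize(cv2.copyMakeBorder(b,0,0,0,60,0),(540,320)[:2] if 0 else (540,300),interpolation=2)[:,:,::-1]]))
```

```text
orange [382.3 219.5] 71 [0.579  0.0148 0.162 ]
orange [271.  248.5] 128 [0.5765 0.0161 0.162 ]Traceback (most recent call last):
  File "<stdin>", line 10, in <module>
  File "<stdin>", line 6, in blob
    return _wrapfunc(a, 'argmax', axis=axis, out=out, **kwds)
    return bound(*args, **kwds)
ValueError: attempt to get argmax of an empty sequence
```

Run:
```python
from h import *
A,B=load("scene0"),load("side0")
def blob(f,lo,hi,near,R=25):
    hsv=cv2.cvtColor(f['color'],cv2.COLOR_RGB2HSV); m=cv2.inRange(hsv,lo,hi)
    k=np.zeros_like(m); cv2.circle(k,near,R,255,-1); m&=k
    n,l,s,c=cv2.connectedComponentsWithStats(m)
    if n<2: print(hsv[near[1],near[0]]); return near,0
    i=1+np.argmax(s[1:,4]); return c[i],s[i,4]
Bl=((100,130,60),(130,255,255))
for nm,z,c,pa,pb in (("blue",.162,Bl,(341,230),(311,224)),("grip",.12,Bl,(417,213),(240,310))):
    for f,p in ((A,pa),(B,pb)):
        b,a=blob(f,*c,p,22 if nm=="grip" else 12); print(nm,np.round(b,1),a,np.round(atz(f,b,z),4))
for f,p,q in ((A,(449,218),(446,226)),(B,(198,320),(201,331))): print("stem,disc",atz(f,p,.122).round(4),atz(f,q,.096).round(4))
a=A['color'][185:285,300:480]; b=B['color'][210:360,140:410]
cv2.imwrite('pics/c.png',np.vstack([cv2.resize(x,(540,300),interpolation=2)[:,:,::-1] for x in (a,b)]))
```

```text
blue [339.6 229.3] 88 [ 0.5711 -0.0648  0.162 ]
blue [310.  223.7] 109 [ 0.5683 -0.063   0.162 ]
grip [415.8 211.9] 82 [0.5588 0.1011 0.12  ]
grip [241.2 309.8] 373 [0.5547 0.1038 0.12  ]
stem,disc [0.5963 0.152  0.122 ] [0.5959 0.1521 0.096 ]
stem,disc [0.5867 0.1556 0.122 ] [0.5874 0.1563 0.096 ]
```

View pics/c.png

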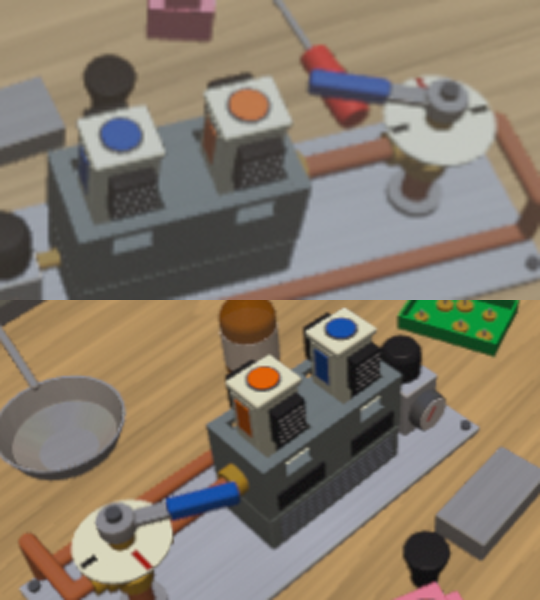

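The crop confirms it: the white cassette with the orange window is in the left bay, nearest the valve. The lever is at about 0.49 rad. I'm moving above the grip now.

Emit:
servo_tool([
  [-0.05, -0.036, 0, 0, 0, -7.4, 1],
  [-0.1, -0.072, 0, 0, 0, -14.8, 1],
  [-0.15, -0.108, 0, 0, 0, -22.2, 1],
  [-0.2, -0.144, 0, 0, 0, -29.6, 0.7],
  [-0.25, -0.18, 0, 0, 0, -37, 0.7],
])

```text
time_s: 0.72
ee_pos: [0.3695, 0.351, 0.2479]
orientation: [[-0.938, -0.347, -0.0], [-0.347, 0.938, -0.0], [0.0, -0.0, -1.0]]
ft_force: [1.3, -0.4, 0.7]
gripper_width: 0.0599
grip_force: 0.0
```

```bash
cat >> h.py <<'E'
def to(p,yaw=None):
    "tool shift + turn to world p with tool y axis at yaw deg"
    s=r.state(); R=np.array(s['orientation']); 
    print('t',s['time_s'],'pos',np.round(s['ee_pos'],4),'yaw',np.degrees(np.arctan2(R[1,1],R[0,1])).round(2),'tilt',np.degrees(np.arccos(-R[2,2])).round(2),'w',round(s['gripper_width'],4),'F',np.round(s['ft_force'],1),s['grip_force'])
    print('shift',np.round(R.T@(np.array(p)-s['ee_pos']),4))
    if yaw is not None:
        a=np.radians(yaw); T=np.array([[np.sin(a),np.cos(a),0],[-np.cos(a),np.sin(a),0],[0,0,-1]])
        print('turn',np.degrees(cv2.Rodrigues(R.T@T)[0].ravel()).round(2))
E
python3 -c "
from h import *
to([.557,.1025,.235],146.3)"
```

```text
t 0.725 pos [0.3695 0.351  0.2479] yaw 110.31 tilt 0.02 w 0.0599 F [ 1.3 -0.4  0.7] 0.0
shift [-0.0896 -0.2981  0.0129]
turn [-8.56e+01  2.78e+01 -1.00e-02]
```

Emit:
servo_tool([
  [-0.018, -0.06, 0.003, 0, 0, -7.2, 0.7],
  [-0.036, -0.12, 0.006, 0, 0, -14.4, 0.7],
  [-0.054, -0.18, 0.009, 0, 0, -21.6, 0.7],
  [-0.072, -0.24, 0.013, 0, 0, -28.8, 0.7],
  [-0.09, -0.298, 0.013, 0, 0, -36, 0.7],
])

```text
time_s: 1.35
ee_pos: [0.5561, 0.1018, 0.2345]
orientation: [[-0.555, -0.832, -0.001], [-0.832, 0.555, 0.0], [0.0, 0.001, -1.0]]
ft_force: [0.6, 0.5, 0.2]
gripper_width: 0.0598
grip_force: 0.0
```

```bash
sed -i 's/\[\[np.sin(a),np.cos(a),0\],\[-np.cos(a),np.sin(a),0\]/[[-np.sin(a),np.cos(a),0],[np.cos(a),np.sin(a),0]/' h.py
python3 -c "
from h import *
to([.557,.1025,.117],146.3)
f=grab('wrist','w1'); print(f['position'])
for n,p in dict(stem=[.592,.1545,.122],grip=[.557,.1025,.122],tcp=r.state()['ee_pos']).items(): print(n,proj(f,p))"
```

```text
t 1.35 pos [0.5561 0.1018 0.2345] yaw 146.27 tilt 0.06 w 0.0598 F [0.6 0.5 0.2] 0.0
shift [-0.0011 -0.0005  0.1175]
turn [ 0.06 -0.03 -0.03]
[0.51895426 0.04498618 0.36062437]
stem [[318.05376095 342.0319776 ]]
grip [[318.37050127 245.80953736]]
tcp [[301.38802951 329.77233539]]
```

View pics/w1.png

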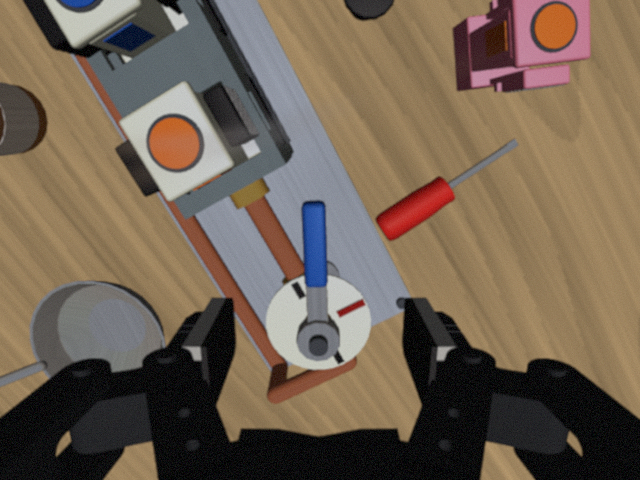

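Wrist view: the grip runs from (314,201) to (316,287), the stem is at (318,340), and the orange window is at (175,143). Grip and stem match the projections. The TCP projects about 19 px off the finger mid-line, so I'll check that first.

```bash
python3 -c "
from h import *
f=load('w1'); s=r.state(); R=np.array(s['orientation']); p=np.array(s['ee_pos'])
print(np.array(f['intrinsics']).round(1).tolist(), np.round(f['dist_coeffs'],3))
print((R.T@np.array(f['attitude'])).round(3).tolist(), R.T@(np.array(f['position'])-p))
for y in (-.03,0,.03):
  for z in (-.01,.017): print(y,z,proj(f,p+R@[0,y,z]).round())
for n,uv,z in (('stem',(318,346),.125),('grip',(315,243),.122),('gtip',(314,203),.122),('ow',(175,143),.162)): print(n,atz(f,uv,z).round(4))
"
```

```text
[[425.1, 0.0, 318.6], [0.0, 425.1, 241.2], [0.0, 0.0, 1.0]] [-0.058  0.     0.     0.     0.   ]
[[0.001, 0.963, 0.27], [1.0, 0.0, -0.006], [-0.006, 0.27, -0.963]] [ 0.06541259  0.00475418 -0.12586947]
-0.03 -0.01 [[202. 345.]]
-0.03 0.017 [[221. 308.]]
0 -0.01 [[300. 345.]]
0 0.017 [[303. 308.]]
0.03 -0.01 [[398. 345.]]
0.03 0.017 [[385. 308.]]
stem [0.5926 0.1554 0.125 ]
grip [0.5577 0.1    0.122 ]
gtip [0.545  0.0801 0.122 ]
ow [0.5781 0.0153 0.162 ]
```

Emit:
servo_tool([
  [0, -0.003, 0.04, 0, 0, 0, 0.7],
  [0, -0.003, 0.08, 0, 0, 0, 0.7],
  [0, -0.003, 0.105, 0, 0, 0, 0.7],
  [0, -0.003, 0.117, 0, 0, 0, 0.7],
  [0, -0.003, 0.117, 0, 0, 0, 0.7],
], grip_force=25)

```text
time_s: 2.02
ee_pos: [0.5575, 0.1021, 0.1175]
orientation: [[-0.558, -0.83, -0.002], [-0.83, 0.558, -0.0], [0.001, 0.001, -1.0]]
ft_force: [-0.2, -0.2, 0.3]
gripper_width: 0.0594
grip_force: 0.0
```

Emit:
servo_tool([
  [0, 0, 0, 0, 0, 0, 0.3],
  [0, 0, 0, 0, 0, 0, 0.2],
  [0, 0, 0, 0, 0, 0, 0.1],
  [0, 0, 0, 0, 0, 0, 0.0],
  [0, 0, 0, 0, 0, 0, 0.0],
])

```text
time_s: 2.65
ee_pos: [0.5586, 0.1023, 0.1196]
orientation: [[-0.558, -0.83, 0.001], [-0.83, 0.558, 0.0], [-0.001, -0.001, -1.0]]
ft_force: [-2.1, 0.8, 6.5]
gripper_width: 0.0136
grip_force: 26.3
```

```bash
python3 -c "
from h import *
to([.592,.1545,.117])
f=grab('wrist','w2');a=grab('side','s2')
cv2.imwrite('pics/c2.png',np.hstack([cv2.resize(f['color'][:,:,::-1],(480,360)),cv2.resize(a['color'][220:400,140:300,::-1],(320,360),interpolation=2)]))"
```

```text
t 2.65 pos [0.5586 0.1023 0.1196] yaw 146.08 tilt 0.08 w 0.0136 F [-2.1  0.8  6.5] 26.34663015604019
shift [-0.062   0.0014  0.0026]
```

View pics/c2.png

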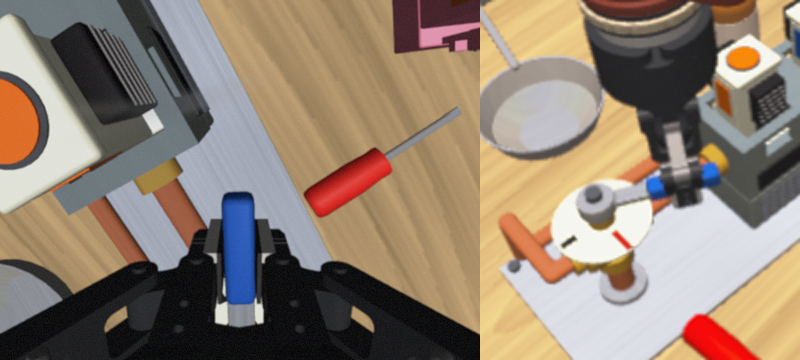

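The lever is gripped (13.6 mm wide). I'm turning it 62° clockwise about the stem in two calls.

Emit:
servo_tool([
  [-0.0006, 0.0086, 0, 0, 0, 8, 0],
  [-0.0024, 0.0171, 0, 0, 0, 16, 0],
  [-0.0054, 0.0252, 0, 0, 0, 24, 0],
  [-0.0094, 0.0329, 0, 0, 0, 32, 0],
  [-0.0145, 0.0399, 0, 0, 0, 40, 0],
])

```text
time_s: 3.38
ee_pos: [0.5325, 0.1363, 0.1195]
orientation: [[-0.962, -0.273, -0.002], [-0.273, 0.962, -0.001], [0.002, -0.001, -1.0]]
ft_force: [-5.2, -2.0, 8.3]
gripper_width: 0.0136
grip_force: 26.1
```

```bash
python3 -c "
from h import *
to([.592,.1545,.117],84.1)"
```

```text
t 3.375 pos [0.5325 0.1363 0.1195] yaw 105.82 tilt 0.1 w 0.0136 F [-5.2 -2.   8.3] 26.091780066490173
shift [-0.0622  0.0013  0.0024]
turn [-0.05 -0.09 21.72]
```

Emit:
servo_tool([
  [-0.0006, 0.0086, 0, 0, 0, 8, 0],
  [-0.0024, 0.0171, 0, 0, 0, 16, 0],
  [-0.0047, 0.0237, 0, 0, 0, 22.5, 0],
  [-0.0047, 0.0237, 0, 0, 0, 22.5, 0],
])

```text
time_s: 3.88
ee_pos: [0.5303, 0.1615, 0.1195]
orientation: [[-0.994, 0.112, -0.002], [0.112, 0.994, 0.001], [0.002, 0.001, -1.0]]
ft_force: [-6.9, 2.4, 8.8]
gripper_width: 0.0133
grip_force: 24.2
```

```bash
python3 -c "
from h import *
to([.592,.1545,.117],84.1)
f=grab('wrist','w3');a=grab('side','s3')
cv2.imwrite('pics/c3.png',np.hstack([cv2.resize(f['color'][:,:,::-1],(480,360)),cv2.resize(a['color'][220:400,140:300,::-1],(320,360),interpolation=2)]))"
```

```text
t 3.875 pos [0.5303 0.1615 0.1195] yaw 83.54 tilt 0.15 w 0.0133 F [-6.9  2.4  8.8] 24.24124449491501
shift [-0.0621 -0.      0.0024]
turn [ 0.07 -0.13 -0.56]
```

View pics/c3.png

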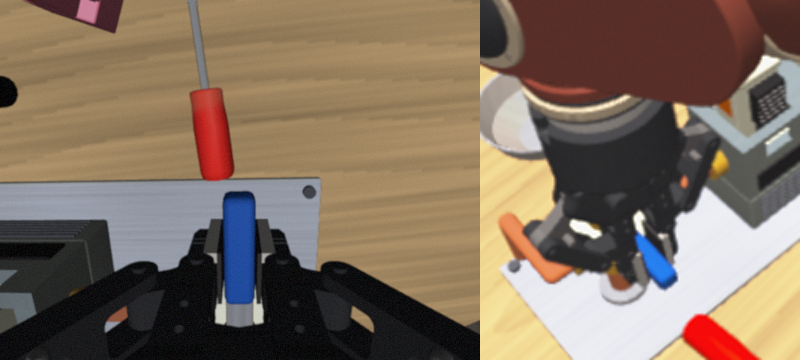

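The blue grip stands square to the base-plate edge and points at the red mark's side. I'm releasing it and rising.

Emit:
servo_tool([
  [0, 0, 0, 0, 0, 0, 0.8],
  [0, 0, 0, 0, 0, 0, 0.8],
  [0, 0, 0, 0, 0, 0, 0.8],
  [0, 0, -0.05, 0, 0, 0, 1],
  [0, 0, -0.11, 0, 0, 0, 1],
])

```text
time_s: 4.6
ee_pos: [0.5299, 0.16, 0.2274]
orientation: [[-0.994, 0.113, -0.004], [0.113, 0.994, -0.001], [0.004, -0.001, -1.0]]
ft_force: [0.7, 0.2, 0.2]
gripper_width: 0.0853
grip_force: 0.0
```

```bash
python3 -c "
from h import *
to([.578,.0155,.235],-5.9)"
```

```text
t 4.6 pos [0.5299 0.16   0.2274] yaw 83.53 tilt 0.25 w 0.0853 F [0.7 0.2 0.2] 0.0
shift [-0.0641 -0.1382 -0.0076]
turn [-0.24 -0.13 89.43]
```

Emit:
servo_tool([
  [-0.007, -0.015, -0.008, 0, 0, 10, 1],
  [-0.014, -0.031, -0.008, 0, 0, 20, 1],
  [-0.021, -0.046, -0.008, 0, 0, 30, 1],
  [-0.029, -0.062, -0.008, 0, 0, 40, 1],
  [-0.036, -0.077, -0.008, 0, 0, 50, 1],
])

```text
time_s: 5.22
ee_pos: [0.5583, 0.0791, 0.236]
orientation: [[-0.548, 0.837, -0.0], [0.837, 0.548, -0.0], [0.0, -0.0, -1.0]]
ft_force: [0.5, 0.6, -0.5]
gripper_width: 0.0856
grip_force: 0.0
```

```bash
python3 -c "
from h import *
to([.578,.0155,.235],-5.9)"
```

```text
t 5.225 pos [0.5583 0.0791 0.236 ] yaw 33.2 tilt 0.01 w 0.0856 F [ 0.5  0.6 -0.5] 0.0
shift [-0.064  -0.0184  0.001 ]
turn [-1.00e-02  0.00e+00  3.91e+01]
```

Emit:
servo_tool([
  [-0.016, -0.005, 0, 0, 0, 9.8, 1],
  [-0.032, -0.01, 0, 0, 0, 19.6, 1],
  [-0.048, -0.014, 0, 0, 0, 29.4, 1],
  [-0.064, -0.0185, 0, 0, 0, 39.1, 1],
  [-0.064, -0.0185, 0, 0, 0, 39.1, 1],
])

```text
time_s: 5.85
ee_pos: [0.5782, 0.0155, 0.2359]
orientation: [[0.096, 0.995, -0.001], [0.995, -0.096, 0.0], [0.0, -0.001, -1.0]]
ft_force: [-0.2, 1.5, -0.5]
gripper_width: 0.0851
grip_force: 0.0
```

```bash
python3 -c "
from h import *
to([.578,.0155,.135],-5.9)
f=grab('wrist','w4');a=grab('side','s4')
g=cv2.cvtColor(f['color'],cv2.COLOR_RGB2HSV)
for nm,lo,hi in (('or',(3,150,150),(16,255,255)),('bl',(105,130,60),(125,255,255))):
  n,l,s,c=cv2.connectedComponentsWithStats(cv2.inRange(g,lo,hi))
  for i in range(1,n):
    if s[i,4]>300: print(nm,c[i].round(1),s[i],atz(f,c[i],.162).round(4))
cv2.imwrite('pics/c4.png',np.hstack([cv2.resize(f['color'][:,:,::-1],(480,360)),cv2.resize(a['color'][180:360,160:320,::-1],(320,360),interpolation=2)]))"
```

```text
t 5.85 pos [0.5782 0.0155 0.2359] yaw -5.54 tilt 0.03 w 0.0851 F [-0.2  1.5 -0.5] 0.0
shift [-0.000e+00 -1.000e-04  1.009e-01]
turn [-0.03 -0.    0.36]
or [318.8 264.6] [ 296  243   46   44 1594] [0.5785 0.0152 0.162 ]
bl [318.7 401.9] [ 298  384   43   36 1208] [ 0.5707 -0.0643  0.162 ]
```

View pics/c4.png

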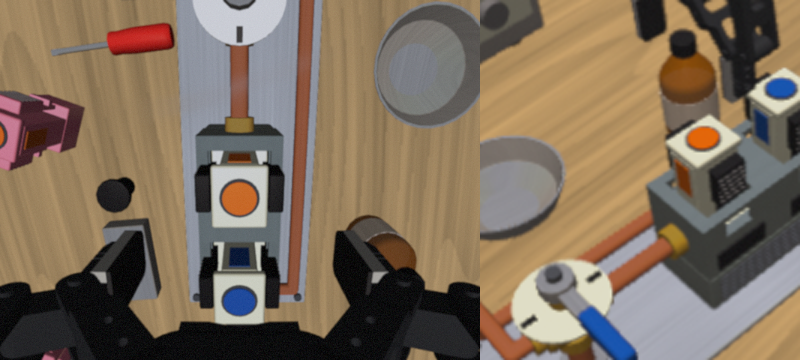

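Wrist view: the orange window at column 319 lies midway between the fingers. Side view: the lever stands square across, over the red mark. I'm descending.

Emit:
servo_tool([
  [0, 0, 0.04, 0, 0, 0.4, 1],
  [0, 0, 0.07, 0, 0, 0.4, 1],
  [0, 0, 0.09, 0, 0, 0.4, 1],
  [0, 0, 0.101, 0, 0, 0.4, 1],
  [0, 0, 0.101, 0, 0, 0.4, 1],
], grip_force=45)

```text
time_s: 6.58
ee_pos: [0.578, 0.0165, 0.135]
orientation: [[0.103, 0.995, -0.001], [0.995, -0.103, 0.0], [0.0, -0.001, -1.0]]
ft_force: [0.2, -0.3, 0.5]
gripper_width: 0.0854
grip_force: 0.0
```

Emit:
servo_tool([
  [0, 0, 0, 0, 0, 0, 0.8],
  [0, 0, 0, 0, 0, 0, 0.72],
  [0, 0, 0, 0, 0, 0, 0.65],
  [0, 0, 0, 0, 0, 0, 0.6],
  [0, 0, 0, 0, 0, 0, 0.5],
])

```text
time_s: 7.2
ee_pos: [0.5792, 0.0162, 0.1384]
orientation: [[0.104, 0.995, 0.002], [0.995, -0.104, -0.0], [-0.0, 0.002, -1.0]]
ft_force: [-4.3, -0.0, 11.4]
gripper_width: 0.0458
grip_force: 49.1
```

Emit:
servo_tool([
  [0, 0, 0, 0, 0, 0, 0.4],
  [0, 0, 0, 0, 0, 0, 0.3],
  [0, 0, 0, 0, 0, 0, 0.3],
])

```text
time_s: 7.58
ee_pos: [0.5792, 0.0162, 0.1383]
orientation: [[0.104, 0.995, 0.002], [0.995, -0.104, -0.0], [-0.0, 0.002, -1.0]]
ft_force: [-4.5, 0.9, 10.9]
gripper_width: 0.0454
grip_force: 49.1
```

```bash
python3 -c "
from h import *
to([.578,.0155,.135],-5.9)
f=grab('wrist','w5');a=grab('side','s5')
cv2.imwrite('pics/c5.png',np.hstack([cv2.resize(f['color'][:,:,::-1],(480,360)),cv2.resize(a['color'][180:360,160:320,::-1],(320,360),interpolation=2)]))"
```

```text
t 7.575 pos [0.5792 0.0162 0.1383] yaw -5.94 tilt 0.14 w 0.0454 F [-4.5  0.9 10.9] 49.130850434303284
shift [-0.0008 -0.0011  0.0033]
turn [ 0.14  0.   -0.04]
```

View pics/c5.png

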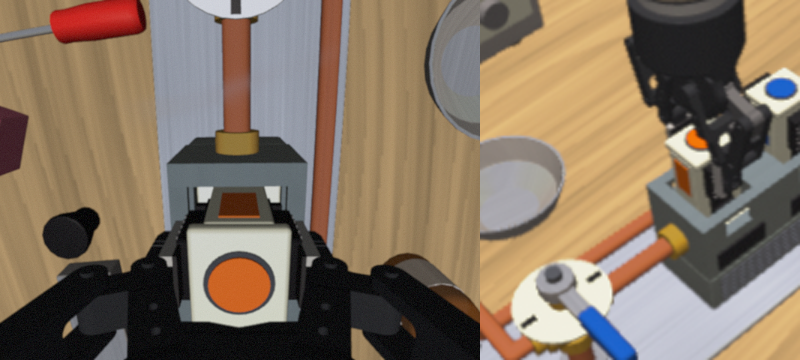

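The fingers hold both black pads. The 45 mm width means both catches are home. I'll lift gently first.

Emit:
servo_tool([
  [0, 0, -0.004, 0, 0, 0, 0.3],
  [0, 0, -0.009, 0, 0, 0, 0.3],
  [0, 0, -0.014, 0, 0, 0, 0.3],
  [0, 0, -0.02, 0, 0, 0, 0.3],
])

```text
time_s: 8.18
ee_pos: [0.5778, 0.0163, 0.155]
orientation: [[0.104, 0.995, -0.001], [0.995, -0.104, 0.0], [-0.0, -0.001, -1.0]]
ft_force: [0.9, -0.8, -4.6]
gripper_width: 0.0453
grip_force: 46.9
```

Wrist force is −4.6 N, so the tool is carrying the cassette's weight freely. Continuing up.

Emit:
servo_tool([
  [0, 0, -0.02, 0, 0, 0, 0.3],
  [0, 0, -0.04, 0, 0, 0, 0.3],
  [0, 0, -0.06, 0, 0, 0, 0.3],
  [0, 0, -0.08, 0, 0, 0, 0.3],
  [0, 0, -0.092, 0, 0, 0, 0.3],
])

```text
time_s: 8.8
ee_pos: [0.5785, 0.0163, 0.2496]
orientation: [[0.104, 0.995, 0.002], [0.995, -0.104, -0.0], [-0.0, 0.002, -1.0]]
ft_force: [0.0, 0.5, -2.2]
gripper_width: 0.0452
grip_force: 48.5
```

Emit:
servo_tool([
  [0, 0, 0, 0, 0, 0, 0.3],
  [0, 0, 0, 0, 0, 0, 0.3],
  [0, 0, 0, 0, 0, 0, 0.3],
  [0, 0, 0, 0, 0, 0, 0.3],
])

```text
time_s: 9.3
ee_pos: [0.5777, 0.0163, 0.2464]
orientation: [[0.104, 0.995, -0.002], [0.995, -0.104, 0.0], [0.0, -0.002, -1.0]]
ft_force: [0.2, 0.1, -2.7]
gripper_width: 0.0454
grip_force: 48.5
```

```bash
python3 -c "
from h import *
to([.578,.0155,.247],-5.9)
f=grab('scene','a6');a=grab('side','s6')
cv2.imwrite('pics/c6.png',np.hstack([cv2.resize(x['color'][y:y+240,q:q+213,::-1],(400,450),interpolation=2) for x,y,q in ((f,100,280),(a,150,160))]))"
```

```text
t 9.3 pos [0.5777 0.0163 0.2464] yaw -5.95 tilt 0.09 w 0.0454 F [ 0.2  0.1 -2.7] 48.534952998161316
shift [-0.0008  0.0003 -0.0006]
turn [-0.09 -0.   -0.05]
```

View pics/c6.png

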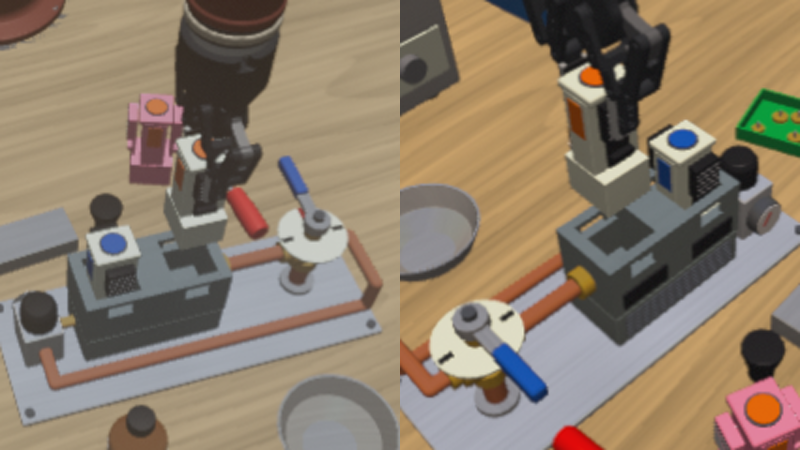

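The picture shows the cassette upright and well clear of the bay, the lever at off, and the blue cassette still seated. Handing in.

```bash
python3 -c "
from workcell import r
print(r.close_job())"
```

```text
the job is handed in; nothing more can be done
None
```

The job is handed in, with no verdict returned: the lever is at off, and the orange cassette is held upright and still by its pinched catches, about 5 cm above the housing; the blue cassette is still seated, and no other item was touched.

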